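# Pump the braai, then hold a bread roll over the grid with the tongs

### The arm

A 7-joint arm with a two-finger parallel gripper is mounted at the origin on the work surface. World frame = base frame: x ahead of the robot, y to its left, z up, the work surface at z = 0. Lengths are in m, angles in rad, forces in N, time in s.
With the tool pointing down it reaches from about 0.35 to 0.9 m from the base axis. Payload 7.2 kg.
Tool frame: the origin (TCP) lies midway between the tips of the shut fingers; the grasp point (between the pads) lies 19 mm behind it; z points along the fingers, y is the line along which they close (so a half turn about z gives the same grasp; the last joint's range is limited). The gripper opens to 85 mm and grips with 20 to 120 N. Pads are 22 mm wide; open, the fingers measure 114 mm over their backs; the gripper's body (76 mm by 85 mm) begins 54 mm behind the grasp point. The pads swing forward as they close: fully open they stand 13 mm farther back than shut.
Start: joints at [1.149, 0.411, -0.013, 1.596, 0.006, 1.134, -0.082], TCP at [0.217, -0.586, 0.211] pointing down, gripper open.
Joint ranges: [-2.95, 2.95], [-0.29, 1.99], [-1.47, 1.44], [0.14, 2.54], [-1.03, 4.17], [0.13, 1.85], [-2.86, 2.86]. Speed limits (rad/s): [2.39, 2.39, 3.01, 3.01, 3.14, 3.14, 3.14].

### API

Orientations are given as a 3x3 rotation matrix whose columns are the frame's x, y, z axes.
In Python, from rig import bot gives the robot as it stands.
- The arm moves only by the shell command python3 -m inch 'ROWS' [FORCE]. ROWS is JSON, one flat list of numbers, 5 for each row, row after row: the shift along the tool's x, y, z in mm, then the turn about the tool's z in degrees, then the closure, from 0 (fully open) to 1 (shut). In form: [tx, ty, tz, yaw, fingers, tx, ty, tz, yaw, fingers, ...]. A call has 1 to 5 rows; each row is the pose to reach, as a shift and turn from the pose commanded when the call began, along the tool's axes at that moment; what a row does not reach only later rows make up. A row lasts 1/8 s, in which the tool goes at most 62.5 mm and 10.7 degrees, less where a joint would pass 70% of its speed; a pose out of reach is approached as far as the arm can. A call with a gripper value outside its range is refused whole. The fingers move at their own pace and stop on an object; FORCE is the grip in N (left out, the last holds). Time passes only in rows, so rows that repeat a pose let the fingers close. It gives the time, the measured TCP pose, the force, the opening and the grip force at its end, in the units of the state.
- bot.get_obs(): the state, without advancing time (a new reading comes with each control period).
- bot.capture(name): name is "scene" or "top"; returns the picture (400x640x3 uint8, red, green, blue); there is no depth.
- bot.get_calibration(name): a dict with "fx", "fy", "cx", "cy" (pixels), "world_to_cam" (4x4, takes a point from world to camera coordinates). Camera axes: x right, y up, looking along -z (the intrinsics and any distortion apply to the point x, -y, -z); pixel columns grow to the right and rows downward; lengths in m; the calibration is good to about 2 mm. A picture is of the moment at which its call begins. get_calibration takes no time and is no camera call.
- bot.close_job(): hands the job in; it is judged then, once.
The state is a dict: "time_s": time; "qpos": joint angles; "dq": joint speeds; "joint_efforts": joint torques, N m; "position": TCP position; "orientation": TCP orientation; "wrist_force": force on the tool from outside, world axes, zero at the start; "ft_torque": the same for the moment, N m; "gripper_width": opening from 0.0 (shut) to 1.0 (fully open); "finger_force": force on a finger pad.
Only numpy, scipy, OpenCV 4.12 (cv2) and the standard library are available. Lean on these libraries where they do the work, as an engineer would, in place of code of your own. Each camera call takes 0.05 s, during which the arm holds its last target. There are 200 camera calls.

### The job

Work the braai's air pump first: at least three full strokes of its hand lever, each fully down and then let all the way back up. Then take the sprung kitchen tongs off their rest, close their jaws on the round bread roll (not the long one; never touch the roll with the gripper itself), and finish still holding it with the tongs in the air over the middle of the braai's grid, about 10 cm above it. Leave the long roll, the spatula and the lighter where they are.

Things in the scene. Friction and masses are not known exactly. Their poses are not given: they have to be found in the camera images.
- pump (a joint): angle of the air pump's sprung hand lever: 0 = up at rest, 0.6 = fully down on its stop. A spring brings it back up by itself; pushing its handle down takes about 5 N at the top and 11 N at the bottom.
- pump_handle (a point): middle of the top face of the wooden handle (70 mm along the lever, 40 wide, 14 thick) on the pump lever, on the braai's left (+y) side; pushed from above. The lever points to the braai's front (-x), 0.3 rad upward at rest, 0.3 rad downward at the stop. The handle is 165 mm from the pivot, 187 mm above the counter at rest, and drops 98 mm in a full stroke, swinging about 8 mm sideways
- grid_mid (a point): middle of the top of the steel grid of the tabletop braai, 120 mm above the counter; the grid measures 280 mm (x) by 220 mm (y). The braai is a dark steel box, fixed; its front faces its own -x (towards the robot)
- tongs_grip (a point): point midway between the two black grip sections (60 mm long, 24 high) of the sprung tongs, half-way up, 42 mm above the counter. Tongs lie on edge; arms close sideways, level. x points to the jaws (middle 115 mm ahead, front end 140), hinge 110 behind, z up. Sections are 56 mm apart over their outsides open, 34 closed on the roll. Carry them open by gripping both from above, to about 50 mm
- tongs_jaws (a point): middle between the tongs' two jaws, 115 mm ahead (+x) of tongs_grip, half-way up. Jaws are cupped, 45 mm long, 24 high; gap 86 mm at their rear ends, 102 in the middle when open, 14 mm less with the grip sections at 50 mm
- tongs_left: left (+y) arm of the tongs with its jaw; origin on the hinge axis at the underside; turns clockwise about z as the tongs close, 0.098 rad from open to closed on the roll. A spring pushes the grip sections apart with 5 N (open) to 10 N (on the roll). The whole tongs weigh 130 g
- tongs_right: the right (-y) arm of the tongs, with its jaw; origin on the hinge axis at the underside; turns anticlockwise as the tongs close
- tongs_rest: wooden rest under the tongs, fixed; two bars 30 mm high, 12 mm thick, 60 mm ahead of and behind its middle, with free room between them for the fingers down to a 6 mm base plate; origin under its middle
- roll_mid (a point): centre (half-way up) of the round bread roll, 56 mm across and 44 mm high with a cross cut on its top, about 45 g; stands on a wooden board 28 mm thick, 100 mm (x) by 230 mm (y), so its centre is 50 mm above the counter
- roll: the same round roll; origin at the centre of its underside
- long_roll_mid (a point): centre of the long bread roll (90 mm long, 38 mm wide, 34 mm high), about 120 mm from the round roll on the same board: leave alone
- spatula: flat stainless spatula lying near the robot, less than 40 mm high: leave alone
- lighter: black plastic lighter with steel nozzle, about 185 mm long, 22 mm high, lying near the robot: leave alone
Mind the look-alikes: they are no part of the job. What is shaped like the roll but blue is not meant.

How it is judged:
By the outcome, as a careful person would: the job done as asked, in the order asked, and still so for the second after the job is handed in, while the arm keeps its last pose, push and grip.
It also fails if it takes over 72 s, if anything falls off the work surface, if the arm or the gripper's body presses on something with over 40 N, if the wrist force passes 120 N, or if a joint passes its speed limit or range.

## Working session

There is one attempt and no reset: what is moved stays moved. The work goes in short steps, Python scripts to look and compute and a shell command to move; the robot and the scene stay as the last step left them, time stands still between calls to the robot, and variables do not carry over. Pictures are saved under pics/ and viewed, at most 10 in all, crops included, and the job is handed in when it is done.

```bash
mkdir -p pics; ls; python3 - <<'E'
from rig import bot
import cv2,numpy as np
for n in("scene","top"):
    im=bot.capture(n); cv2.imwrite(f"pics/{n}0.png",im[:,:,::-1])
    c=bot.get_calibration(n); print({k:np.round(v,4).tolist() if not isinstance(v,str) else v for k,v in c.items()})
o=bot.get_obs();print(o)
E
```

```text
pics
{'fx': 384.3119, 'fy': 384.3119, 'cx': 323.1378, 'cy': 198.4144, 'world_to_cam': [[0.4547, 0.8905, -0.0174, -0.2332], [-0.6382, 0.3394, 0.6911, 0.2871], [0.6213, -0.3031, 0.7226, -1.5381], [0.0, 0.0, 0.0, 1.0]]}
{'fx': 378.3773, 'fy': 378.3773, 'cx': 316.469, 'cy': 201.1764, 'world_to_cam': [[0.0106, -0.9994, -0.0333, 0.0001], [0.9983, 0.0086, 0.0583, -0.586], [-0.058, -0.0338, 0.9977, -1.0389], [0.0, 0.0, 0.0, 1.0]]}
{'time_s': 0.1, 'qpos': array([ 1.14880801,  0.41185487, -0.01274216,  1.59699521,  0.00561811,
        1.13433415, -0.08223679]), 'dq': array([ 0.00097391, -0.00274599, -0.00123489, -0.0039538 , -0.00061946,
       -0.00109319, -0.00157427]), 'joint_efforts': array([ 4.37736642e-03, -6.01824188e+01,  6.85217734e-01, -3.00086904e+01,
        1.40941335e-02,  6.37391480e-03, -1.25158942e-05]), 'position': array([ 0.21632778, -0.58582301,  0.210101  ]), 'orientation': array([[ 9.38059002e-01,  3.46474952e-01, -6.45311854e-04],
       [ 3.46475534e-01, -9.38057941e-01,  1.41562215e-03],
       [-1.14862294e-04, -1.55152187e-03, -9.99998790e-01]]), 'wrist_force': array([-0.84850418, -0.2315046 , -0.1240833 ]), 'ft_torque': array([0.06447333, 0.00973387, 0.03082535]), 'finger_force': 0.0, 'gripper_width': 1.0020553949154163}
```

View pics/scene0.png

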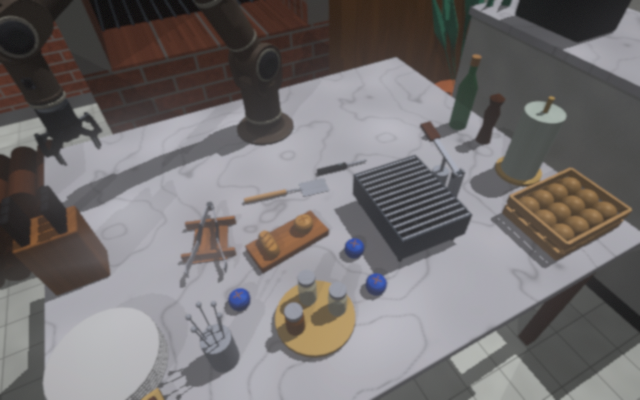

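View pics/top0.png

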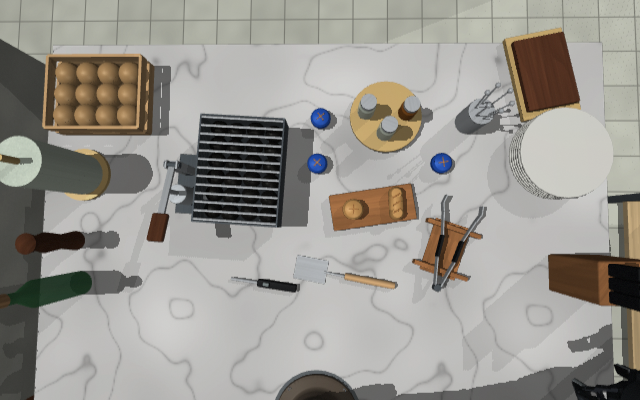

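The top view shows the pump handle near (158,228), the grid at (238,170), the round roll at (353,209), the long roll at (397,203) and the tongs about (455,240) with their jaws up the image. I'll enlarge the tongs and handle.

```bash
cat > h.py <<'E'
from rig import bot
import cv2,numpy as np
def ray(n,u,v):
    c=bot.get_calibration(n);W=np.array(c["world_to_cam"]);R,t=W[:3,:3],W[:3,3]
    d=np.array([(u-c["cx"])/c["fx"],-(v-c["cy"])/c["fy"],-1.]);return -R.T@t,R.T@d
def pl(n,u,v,z):
    o,d=ray(n,u,v);return o+d*(z-o[2])/d[2]
def px(n,p):
    c=bot.get_calibration(n);W=np.array(c["world_to_cam"]);q=W[:3,:3]@p+W[:3,3]
    return c["cx"]+c["fx"]*q[0]/-q[2],c["cy"]+c["fy"]*q[1]/q[2]
def local(p):
    "tool-frame shift in mm from present pose to world point p"
    o=bot.get_obs();return np.round(o["orientation"].T@(np.array(p)-o["position"])*1000,1)
E
python3 - <<'E'
from h import *
im=cv2.imread("pics/top0.png")
a=cv2.resize(im[180:300,400:500],None,fx=5,fy=5,interpolation=cv2.INTER_CUBIC)[:600]
b=cv2.resize(im[150:250,140:200],None,fx=5,fy=5,interpolation=cv2.INTER_CUBIC)
b=cv2.copyMakeBorder(b,0,100,0,0,cv2.BORDER_CONSTANT)
cv2.imwrite("pics/crop0.png",np.hstack([a,b]))
print("handle",pl("top",158,228,.187),"roll",pl("top",353,209,.06),"grid",pl("top",240,170,.12))
for q in [(199,115),(287,121),(281,226),(192,221)]: print(q,pl("top",*q,.12))
E
```

```text
handle [0.50933904 0.37414888 0.187     ] roll [ 0.56343426 -0.09334315  0.06      ] grid [0.65786925 0.19803508 0.12      ]
(199, 115) [0.80002247 0.3077781  0.12      ]
(287, 121) [0.78466207 0.07982006 0.12      ]
(281, 226) [0.51664689 0.09090906 0.12      ]
(192, 221) [0.52685709 0.3178485  0.12      ]
```

View pics/crop0.png

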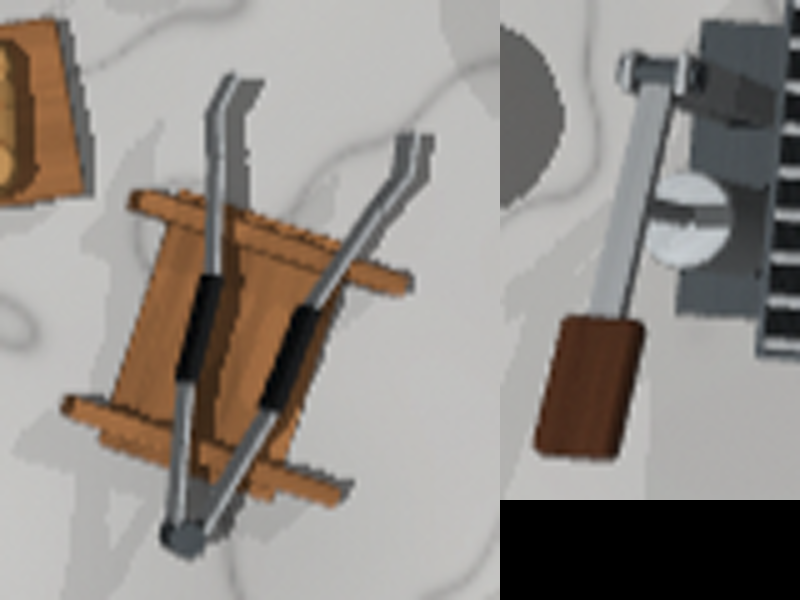

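The crop shows the grip sections centred at about px (440,245.4) and (458,251.6), the hinge at (436.8,287.4), the jaw tips at (446.4,195) and (481.6,207), and the handle centre at (158.4,227.4).

```bash
python3 - <<'E'
from h import *
T=lambda u,v,z:pl("top",u,v,z)
gl,gr=T(440,245.4,.052),T(458,251.6,.052);h=T(436.8,287.4,.055);jl,jr=T(446.4,195,.052),T(481.6,207,.052)
g=(gl+gr)/2;j=(jl+jr)/2
print("grip",g,"sep",np.linalg.norm(gl-gr),"hinge",h,"tips",j)
for a,b in((h,g),(h,j),(g,j)): d=(b-a)[:2];print(np.linalg.norm(d),np.degrees(np.arctan2(d[1],d[0])))
d=(gl-gr);print("lat",np.degrees(np.arctan2(d[1],d[0]))-90)
hd=T(158.4,227.4,.187);pv=T(171,164.4,.14);print("handle",hd,pv,np.linalg.norm(hd-pv))
print(local([.55,-.3,.3]),local([hd[0],hd[1],.3]))
# roll check with 2 views
s=cv2.imread("pics/scene0.png")
for n in("scene","top"):
  print(n,px(n,np.array([.563,-.093,.06])),px(n,hd),px(n,g),px(n,np.array([.657,.199,.12])))
E
python3 -m inch '[0,0,-60,0,1,50,0,-90,0,1,110,0,-90,0,1]'; python3 -c "
from h import *
print(local([.51,.374,.3]))"
```

```text
grip [ 0.46146182 -0.34787213  0.052     ] sep 0.04954788733409586 hinge [ 0.35956656 -0.31428082  0.055     ] tips [ 0.58785149 -0.38852058  0.052     ]
0.10728941875088328 -18.245581695620565
0.24005322104660093 -18.01486661293146
0.13276537504067848 -17.828422941891983
lat -18.507376105280244
handle [0.51076422 0.37323946 0.187     ] [0.66819903 0.36815084 0.14      ] 0.16437948535681146
[ 412.  -152.6  -89.7] [ 608.5 -797.8  -88.7]
scene (np.float64(302.12286232110654), np.float64(219.8595318058592)) (np.float64(428.3344504105973), np.float64(128.84338860516328)) (np.float64(207.31102380868117), np.float64(229.46303263162264)) (np.float64(406.94441492726025), np.float64(192.05614168149566))
top (np.float64(352.8701064440014), np.float64(209.16163345040655)) (np.float64(158.4000000000001), np.float64(227.4000000000001)) (np.float64(448.9887624212354), np.float64(248.49612927842557)) (np.float64(239.61647528191497), np.float64(170.33675082034281))
time_s: 0.48
position: [0.32, -0.5496, 0.304]
orientation: [[0.939, 0.343, 0.002], [0.343, -0.939, -0.005], [0.001, 0.005, -1.0]]
wrist_force: [0.8, -0.9, -1.7]
gripper_width: 0.382
finger_force: 0.0
[ 4.952e+02 -8.025e+02  2.000e-01]
```

```bash
python3 -m inch '[250,-150,0,0,1,250,-150,0,0,1,250,-300,0,0,1,300,-400,0,0,1,300,-400,0,0,1]' >/dev/null; python3 -m inch '[195,-402,0,0,1,195,-402,0,0,1,195,-402,0,0,1,195,-402,0,0,1,195,-402,0,0,1]'>/dev/null; python3 -m inch '[0,0,0,0,1,0,0,0,0,1]';python3 -c "
from h import *
print(local([.510,.373,.195]),bot.get_obs()['qpos'])"
```

```text
time_s: 1.98
position: [0.4604, 0.0444, 0.3005]
orientation: [[0.938, 0.347, -0.001], [0.347, -0.938, -0.001], [-0.001, 0.0, -1.0]]
wrist_force: [0.4, -0.5, 0.2]
gripper_width: 0.003
finger_force: 0.0
[ 160.5 -291.1  105.3] [ 0.25852897  0.09186613 -0.49054096  1.81189797  0.04599163  1.24983824
 -1.46149422]
```

```bash
python3 -m inch '[160,-291,0,0,1,160,-291,0,0,1,160,-291,0,0,1,160,-291,0,0,1,160,-291,0,0,1]' >/dev/null; python3 -m inch '[0,0,0,0,1]';python3 -c "
from h import *
print(local([.510,.373,.195]),bot.get_obs()['qpos'])"
```

```text
time_s: 2.72
position: [0.5063, 0.3574, 0.2991]
orientation: [[0.937, 0.35, -0.003], [0.35, -0.937, 0.001], [-0.003, -0.002, -1.0]]
wrist_force: [-0.7, -0.1, 0.0]
gripper_width: -0.0
finger_force: 0.0
[  9.3 -13.1 104.1] [-0.24517981  0.41831579 -0.63835461  1.45081776  0.24719549  1.35579734
 -2.10802586]
```

```bash
python3 -m inch '[9,-13,50,0,1,9,-13,105,0,1,9,-13,105,0,1]' |grep -E 'posi|force'; python3 -m inch '[0,0,25,0,1,0,0,50,0,1,0,0,75,0,1,0,0,95,0,1,0,0,100,0,1]'|grep -E 'posi|force'; python3 -m inch '[0,0,4,0,1,0,0,8,0,1]'|grep -E 'posi|force';python3 -m inch '[0,0,3,0,1,0,0,5,0,1]'|grep -E 'posi|force'
python3 - <<'E'
from h import *
for n in("scene","top"): cv2.imwrite(f"pics/{n}1.png",bot.capture(n)[:,:,::-1])
E
```

```text
position: [0.5104, 0.3647, 0.1916]
wrist_force: [0.4, 0.0, 0.0]
finger_force: 0.0
position: [0.5127, 0.3695, 0.0988]
wrist_force: [-2.7, -1.0, 8.8]
finger_force: 4.5
position: [0.5135, 0.3695, 0.0921]
wrist_force: [-1.7, -1.1, 9.5]
finger_force: 4.7
position: [0.5141, 0.3695, 0.0874]
wrist_force: [-1.4, -0.7, 9.7]
finger_force: 4.8
```

```bash
for i in 1; do python3 -m inch '[0,0,3,0,1,0,0,5,0,1,0,0,5,0,1]'|grep -E 'posi|wrist'; python3 -m inch '[0,0,3,0,1,0,0,5,0,1,0,0,5,0,1]'|grep -E 'posi|wrist'; done; python3 -c "
from h import *
cv2.imwrite('pics/s2.png',cv2.resize(bot.capture('scene')[90:250,340:540,::-1],None,fx=3,fy=3))"
```

```text
position: [0.5149, 0.3694, 0.0826]
wrist_force: [0.5, 0.1, 9.7]
position: [0.5158, 0.3694, 0.078]
wrist_force: [2.1, -1.3, 11.8]
```

View pics/s2.png

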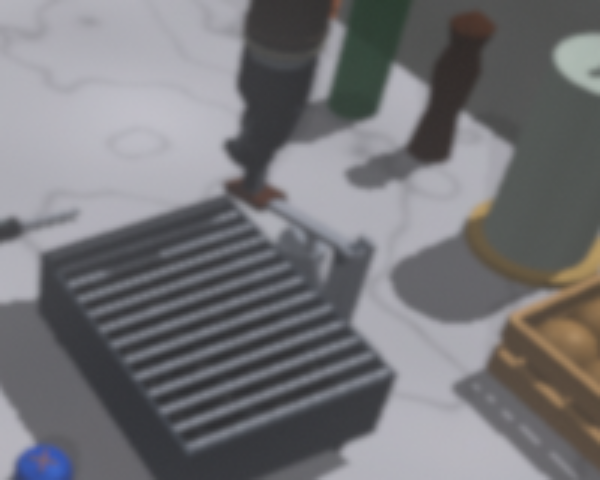

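The handle is well down under the fingertips, but the force doesn't show the stop yet, so I'll press on a little.

```bash
python3 -m inch '[0,0,3,0,1,0,0,6,0,1,0,0,6,0,1]'|grep -E 'posi|wrist'; python3 -m inch '[0,0,3,0,1,0,0,3,0,1]'|grep -E 'posi|wrist'
```

```text
position: [0.5169, 0.3694, 0.0732]
wrist_force: [1.7, -2.5, 17.4]
position: [0.5172, 0.3696, 0.0723]
wrist_force: [-2.7, -8.0, 32.1]
```

```bash
up='' ; python3 -m inch '[0,0,-40,0,1,0,0,-80,0,1,0,0,-120,0,1,0,0,-145,0,1,0,0,-145,0,1]'|grep -E 'posi|wrist'; python3 -m inch '[0,0,0,0,1,0,0,0,0,1,0,0,0,0,1]'|grep -E 'posi|wrist'
python3 -m inch '[0,0,30,0,1,0,0,60,0,1,0,0,90,0,1,0,0,110,0,1,0,0,125,0,1]'|grep -E 'posi|wrist'; python3 -m inch '[0,0,8,0,1,0,0,15,0,1,0,0,15,0,1,0,0,15,0,1]'|grep -E 'posi|wrist'
```

```text
position: [0.5134, 0.3694, 0.214]
wrist_force: [-0.4, -0.5, 0.1]
position: [0.5108, 0.369, 0.2081]
wrist_force: [0.2, -0.2, -0.3]
position: [0.5119, 0.3703, 0.0841]
wrist_force: [3.1, -1.1, 11.0]
position: [0.5136, 0.3703, 0.072]
wrist_force: [1.0, -3.3, 19.6]
```

```bash
python3 -m inch '[0,0,4,0,1,0,0,4,0,1,0,0,4,0,1]'|grep -E 'posi|wrist'
python3 -m inch '[0,0,-40,0,1,0,0,-80,0,1,0,0,-120,0,1,0,0,-145,0,1,0,0,-145,0,1]'|grep -E 'posi|wrist'; python3 -m inch '[0,0,0,0,1,0,0,0,0,1,0,0,0,0,1]'|grep -E 'posi|wrist'
python3 -m inch '[0,0,30,0,1,0,0,60,0,1,0,0,90,0,1,0,0,110,0,1,0,0,125,0,1]'|grep -E 'posi|wrist'; python3 -m inch '[0,0,8,0,1,0,0,18,0,1,0,0,19,0,1,0,0,19,0,1,0,0,19,0,1]'|grep -E 'posi|wrist'
```

```text
position: [0.514, 0.3704, 0.0709]
wrist_force: [-5.5, -10.2, 40.7]
position: [0.5116, 0.3702, 0.2116]
wrist_force: [0.1, 0.0, -0.5]
position: [0.5107, 0.3691, 0.2088]
wrist_force: [-0.5, -0.0, -0.2]
position: [0.5118, 0.3703, 0.0852]
wrist_force: [2.7, -0.5, 10.6]
position: [0.5141, 0.3704, 0.0712]
wrist_force: [-3.2, -8.6, 35.2]
```

```bash
python3 -m inch '[0,0,-40,0,1,0,0,-80,0,1,0,0,-120,0,1,0,0,-160,0,1,0,0,-180,0,1]'|grep -E 'posi|wrist'; python3 -m inch '[0,0,0,0,0.5,0,0,0,0,0,0,0,0,0,0]'|grep -E 'posi|wrist'
python3 - <<'E'
from h import *
s=bot.capture("scene");t=bot.capture("top")
cv2.imwrite("pics/m3.png",np.hstack([cv2.resize(t[130:310,140:320],(400,400)),cv2.resize(s[100:280,360:540],(400,400))])[:,:,::-1])
print(local([.461,-.348,.25]))
c=lambda u,v,z:print((u,v),pl("top",u,v,z)[:2].round(3))
for u,v in((310,268),(345,274),(396,285),(298,288),(235,279)):c(u,v,.02)
for u,v in((329,196),(412,184),(419,220),(333,230)):c(u,v,.028)
c(397,203,.05)
# roll: tan mask near it
b=t[195:224,338:369];hs=cv2.cvtColor(b,cv2.COLOR_RGB2HSV);print(b[14,15],b[3,3],b[25,15])
d=np.linalg.norm(b.astype(float)-b[14,15],axis=2);m=((hs[...,2]>150)).astype(np.uint8)
print("\n".join("".join("#" if x else "." for x in r) for r in m))
E
```

```text
position: [0.5114, 0.3699, 0.2481]
wrist_force: [0.3, 0.4, -1.1]
position: [0.5105, 0.3689, 0.2443]
wrist_force: [-0.2, -0.8, 0.2]
[-295.1  655.4   -4.5]
(310, 268) [0.401 0.022]
(345, 274) [ 0.386 -0.075]
(396, 285) [ 0.359 -0.214]
(298, 288) [0.346 0.054]
(235, 279) [0.368 0.229]
(329, 196) [ 0.6   -0.029]
(412, 184) [ 0.635 -0.257]
(419, 220) [ 0.536 -0.275]
(333, 230) [ 0.506 -0.041]
(397, 203) [ 0.581 -0.212]
[181 128  75] [171 115  71] [147  98  62]
###############################
###############################
###############################
###############################
############...........########
##########...............######
########..#########........####
#####################......####
######################.......##
#######################......##
#######################.......#
#######################.......#
####.###################.......
####.###################.......
####.###################.......
####.###################.......
####.###################.......
#####.#################........
#####.#################........
#####.################........#
######.##############........##
####....############........###
.........##########........####
...........#####..........#####
..............###.......#######
....#.............#############
.................##############
................###############
..............#################
```

View pics/m3.png

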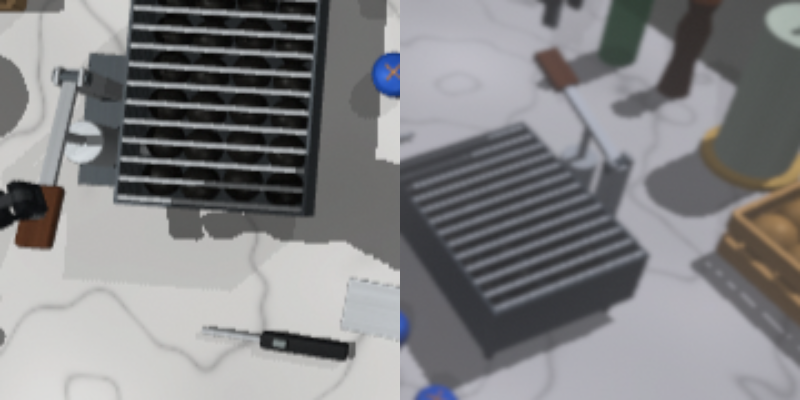

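The pump lever is back up at rest. Now to the tongs.

```bash
python3 -m inch '[-295,655,0,39,0,-295,655,0,39,0,-295,655,0,39,0,-295,655,0,39,0,-295,655,0,39,0]' >/dev/null; python3 -m inch '[0,0,0,0,0]'; python3 -c "
from h import *
print(local([.461,-.348,.16]),bot.get_obs()['qpos'])"
```

```text
time_s: 12.35
position: [0.489, 0.0518, 0.2455]
orientation: [[0.944, -0.329, -0.001], [-0.329, -0.944, -0.003], [0.0, 0.003, -1.0]]
wrist_force: [0.5, 0.7, 0.7]
gripper_width: 0.998
finger_force: 0.0
[105.2 386.5  86.6] [ 0.17247301  0.18375641 -0.43171913  1.84015564  0.08688374  1.13684547
 -2.19579322]
```

```bash
python3 -m inch '[105,386,0,-1,0,105,386,0,-1,0,105,386,0,-1,0,105,386,0,-1,0,105,386,0,-1,0]' >/dev/null; python3 -m inch '[0,0,0,0,0,0,0,0,0,0]'|grep posi; python3 -c "
from h import *
print(local([.461,-.348,.16]),bot.get_obs()['qpos'],bot.get_obs()['orientation'][:2,0])"
```

```text
position: [0.4707, -0.253, 0.2454]
[19.7 93.5 85.3] [ 0.582052    0.23993861 -0.21538346  1.7582369   0.0545759   1.15017249
 -1.52900639] [ 0.95278359 -0.30364916]
```

```bash
python3 -m inch '[20,94,40,1,0,20,94,80,1,0,20,94,85,1,0]' >/dev/null; python3 -m inch '[0,0,0,0,0]'|grep posi; python3 - <<'E'
from h import *
print(local([.461,-.348,.022]),bot.get_obs()['orientation'][:2,0])
s=bot.capture("scene");t=bot.capture("top")
cv2.imwrite("pics/m4.png",np.hstack([cv2.resize(t[180:300,400:520],(400,400)),cv2.resize(s[180:290,150:260],(400,400))])[:,:,::-1])
E
```

```text
position: [0.4615, -0.3476, 0.1604]
[-1.000e-01  8.000e-01  1.384e+02] [ 0.94786769 -0.31866156]
```

View pics/m4.png

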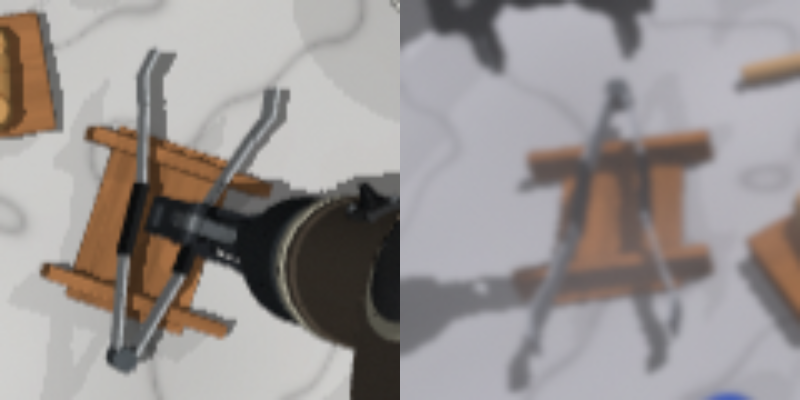

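The fingers stand above the grip sections with the tongs untouched on their rest. Descending.

```bash
python3 -m inch '[0,1,40,0,0,0,1,80,0,0,0,1,115,0,0,0,1,130,0,0,0,1,138,0,0]' |grep -E 'posi|force'; python3 -m inch '[0,0,0,0,0.2,0,0,0,0,0.3,0,0,0,0,0.3,0,0,0,0,0.33,0,0,0,0,0.33]' 20|grep -E 'posi|force|width'
```

```text
position: [0.4614, -0.3505, 0.0236]
wrist_force: [0.0, 0.3, 1.1]
finger_force: 0.0
position: [0.4604, -0.351, 0.0231]
wrist_force: [-0.1, 0.4, 0.4]
gripper_width: 0.668
finger_force: 0.2
```

```bash
python3 -m inch '[0,0,0,0,0.36,0,0,0,0,0.39,0,0,0,0,0.42,0,0,0,0,0.42]' |grep -E 'posi|force|width'; python3 -m inch '[0,0,-20,0,0.42,0,0,-50,0,0.42,0,0,-80,0,0.42,0,0,-100,0,0.42,0,0,-100,0,0.42]' |grep -E 'posi|force|width'; python3 - <<'E'
from h import *
s=bot.capture("scene");t=bot.capture("top")
cv2.imwrite("pics/m5.png",np.hstack([cv2.resize(t[160:300,380:520],(400,400)),cv2.resize(s[150:290,130:270],(400,400))])[:,:,::-1])
E
```

```text
position: [0.4607, -0.3514, 0.0238]
wrist_force: [-0.6, 1.2, 7.8]
gripper_width: 0.585
finger_force: 8.1
position: [0.4609, -0.3516, 0.124]
wrist_force: [-0.0, -0.3, -1.5]
gripper_width: 0.583
finger_force: 6.0
```

View pics/m5.png

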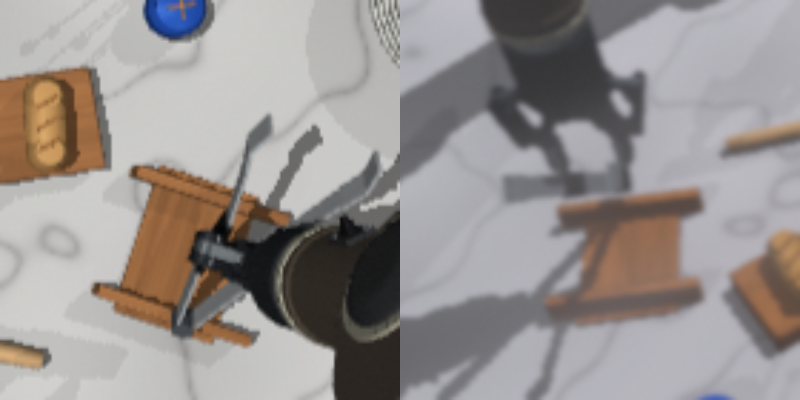

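The tongs are lifted clear of the rest. I'll triangulate the jaw tips to check pitch.

```bash
cat >> h.py <<'E'
def tri(a,b):
    A,B=[],[]
    for n,(u,v) in(("top",a),("scene",b)):
        o,d=ray(n,u,v);d/=np.linalg.norm(d);P=np.eye(3)-np.outer(d,d);A.append(P);B.append(P@o)
    return np.linalg.solve(A[0]+A[1],B[0]+B[1])
E
python3 - <<'E'
from h import *
o=bot.get_obs();print(o["position"],o["orientation"].round(3).tolist())
for a,b in(((472.8,201.5),(210,210)),((512.5,214),(167,213))):
    p=tri(a,b);print(p,px("top",p),px("scene",p),local(p))
print("hinge@.15",pl("top",444,275,.15),local(pl("top",444,275,.15)))
# target pose for roll: axis angle 8deg
roll=np.array([.561,-.092]);
for th in(0,8):
  c=np.array([np.cos(np.radians(th)),np.sin(np.radians(th))]);print(th,local([*(roll-.115*c),.16]),[*(roll-.115*c)])
E
```

```text
[ 0.45972175 -0.35067365  0.12200935] [[0.947, -0.321, -0.001], [-0.321, -0.947, 0.0], [-0.001, -0.0, -1.0]]
[ 0.57712112 -0.33376622  0.24325157] (np.float64(469.82987495336675), np.float64(200.5159622291801)) (np.float64(207.2271501531456), np.float64(209.65584604117188)) [ 105.6  -53.7 -121.3]
[ 0.54889536 -0.42031883  0.24922527] (np.float64(512.1099160642523), np.float64(213.89102230932681)) (np.float64(166.64587134680733), np.float64(212.94518864361214)) [ 106.7   37.3 -127.3]
hinge@.15 [ 0.4045261  -0.30491827  0.15      ] [-67.  -25.6 -27.9]
0 [ -96.1 -240.6  -37.9] [np.float64(0.44600000000000006), np.float64(-0.092)]
8 [ -89.9 -225.8  -37.9] [np.float64(0.44711917209471946), np.float64(-0.10800490661040753)]
```

The tips triangulate at z≈0.245, about 45° nose-up, so the tongs pivoted hinge-down in the pads. I'll set them back so the rest levels them, then regrip.

```bash
python3 -m inch '[0,0,15,0,0.42,0,0,30,0,0.42,0,0,40,0,0.42,0,0,50,0,0.42,0,0,60,0,0.42]' |grep -E 'posi|force'; python3 -m inch '[0,0,8,0,0.42,0,0,16,0,0.42,0,0,24,0,0.42,0,0,32,0,0.42,0,0,40,0,0.42]' |grep -E 'posi|force'; python3 -m inch '[0,0,0,0,0.4,0,0,0,0,0.36,0,0,0,0,0.34,0,0,0,0,0.2,0,0,0,0,0]' |grep -E 'posi|force'; python3 -m inch '[0,0,-50,0,0,0,0,-100,0,0,0,0,-150,0,0,0,0,-150,0,0]' |grep -E 'posi|force'; python3 - <<'E'
from h import *
s=bot.capture("scene");t=bot.capture("top");np.save("pics/t6",t)
cv2.imwrite("pics/m6.png",np.hstack([cv2.resize(t[180:300,400:520],(400,400),interpolation=2),cv2.resize(s[180:290,150:260],(400,400))])[:,:,::-1])
E
```

```text
position: [0.4602, -0.3508, 0.0621]
wrist_force: [0.9, 0.3, -0.8]
finger_force: 6.2
position: [0.4607, -0.3511, 0.023]
wrist_force: [-2.6, 1.0, 10.2]
finger_force: 8.7
position: [0.4604, -0.351, 0.023]
wrist_force: [0.3, -0.1, 0.4]
finger_force: 0.0
position: [0.4625, -0.3524, 0.1775]
wrist_force: [0.5, 0.1, -0.3]
finger_force: 0.0
```

View pics/m6.png

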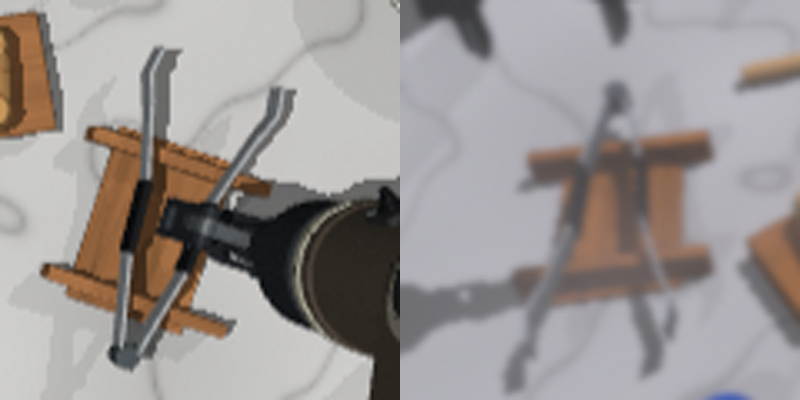

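The tongs are back on the rest, level and practically unmoved (hinge at crop (123,355)). I'll regrip 12 mm further back, 5 mm deeper and with more squeeze.

```bash
python3 -m inch '[-12,0,50,0,0,-12,0,100,0,0,-12,0,140,0,0,-12,0,150,0,0,-12,0,155,0,0]' |grep -E 'posi|force'; python3 -m inch '[0,0,0,0,0.3,0,0,0,0,0.34,0,0,0,0,0.4,0,0,0,0,0.47,0,0,0,0,0.47]' 40|grep -E 'posi|force|width';  python3 -m inch '[0,0,-3,0,0.47,0,0,-8,0,0.47,0,0,-16,0,0.47,0,0,-26,0,0.47,0,0,-40,0,0.47]' |grep -E 'posi|force|width'; python3 -m inch '[0,0,-15,0,0.47,0,0,-25,0,0.47,0,0,-25,0,0.47]' |grep -E 'posi|force|width';python3 - <<'E'
from h import *
s=bot.capture("scene");t=bot.capture("top")
cv2.imwrite("pics/m7.png",np.hstack([cv2.resize(t[180:300,400:520],(400,400),interpolation=2),cv2.resize(s[150:290,130:270],(400,400))])[:,:,::-1])
E
```

```text
position: [0.4487, -0.3468, 0.0174]
wrist_force: [0.4, -0.2, 0.1]
finger_force: 0.0
position: [0.4503, -0.348, 0.0201]
wrist_force: [-1.0, 1.3, 9.0]
gripper_width: 0.529
finger_force: 10.2
position: [0.4488, -0.3469, 0.0586]
wrist_force: [-0.2, 0.5, -1.2]
gripper_width: 0.533
finger_force: 7.9
position: [0.4494, -0.3475, 0.084]
wrist_force: [0.3, 0.4, -1.7]
gripper_width: 0.532
finger_force: 7.9
```

View pics/m7.png

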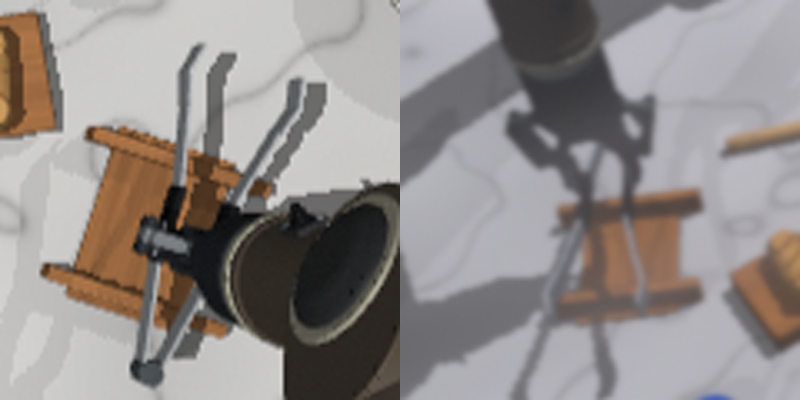

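Now the tongs look nearly level. Tips are at top (459,194) and (490,205); in the scene view they are at (215,255) and (182,255).

```bash
python3 - <<'E'
from h import *
o=bot.get_obs();print(o["position"],o["orientation"].round(3).tolist())
for a,b in(((459.1,194.1),(214.7,255)),((490,204.6),(181.8,255))):
    p=tri(a,b);print(p,np.subtract(px("top",p),a),np.subtract(px("scene",p),b),local(p))
for z in(.08,.1,.12): h=pl("top",444.1,291.6,z);print("hinge",z,h,local(h))
E
```

```text
[ 0.44875742 -0.34693804  0.08278353] [[0.947, -0.321, -0.0], [-0.321, -0.947, 0.0], [-0.0, 0.0, -1.0]]
[ 0.60228096 -0.35561326  0.10705138] [-0.65702001 -0.21757221] [-0.66881199 -0.04633555] [148.2 -41.1 -24.3]
[ 0.57523604 -0.4278192   0.12055662] [-0.08084305 -0.02393033] [-0.08033222 -0.00770838] [145.7  36.  -37.8]
hinge 0.08 [ 0.35329962 -0.32570084  0.08      ] [-97.2  10.5   2.8]
hinge 0.1 [ 0.35675973 -0.31973093  0.1       ] [-95.9   3.8 -17.2]
hinge 0.12 [ 0.36021984 -0.31376102  0.12      ] [-94.5  -3.  -37.2]
```

```bash
python3 -m inch '[0,0,-20,0,0.47,0,0,-45,0,0.47,-5,-10,-65,-2,0.47,-12,-30,-70,-6,0.47,-22,-55,-70,-10,0.47]' |grep -E 'posi'; python3 -m inch '[-14,-30,0,-4,0.47,-27,-60,0,-8,0.47,-40,-90,0,-12,0.47,-52,-115,0,-15,0.47,-56,-125,0,-17,0.47]'>/dev/null; python3 -m inch '[0,0,0,0,0.47,0,0,0,0,0.47]'|grep -E 'posi|force|width';python3 - <<'E'
from h import *
print(local([.438,-.109,.15]),np.degrees(np.arctan2(*bot.get_obs()['orientation'][1::-1,0])),bot.get_obs()['qpos'])
E
```

```text
position: [0.4455, -0.2857, 0.1526]
position: [0.4097, -0.1568, 0.1529]
wrist_force: [0.2, 0.3, -1.9]
gripper_width: 0.534
finger_force: 7.9
[ 34.8 -43.2   2.9] 8.185351067695487 [ 0.56771572  0.18377453 -0.34903996  2.07704372  0.08067398  0.89277767
 -1.25447876]
```

```bash
python3 -m inch '[10,-10,8,0,0.47,20,-22,20,0,0.47,30,-35,35,0,0.47,35,-43,45,0,0.47,35,-43,50,0,0.47]'>/dev/null; python3 -m inch '[0,0,0,0,0.47,0,0,0,0,0.47]'|grep -E 'posi|force|width';python3 - <<'E'
from h import *
s=bot.capture("scene");t=bot.capture("top")
cv2.imwrite("pics/m8.png",np.hstack([cv2.resize(t[170:290,310:430],(400,400),interpolation=2),cv2.resize(s[150:270,230:350],(400,400),interpolation=2)])[:,:,::-1])
E
```

```text
position: [0.4379, -0.109, 0.1032]
wrist_force: [-0.4, 0.4, -1.8]
gripper_width: 0.529
finger_force: 7.9
```

View pics/m8.png

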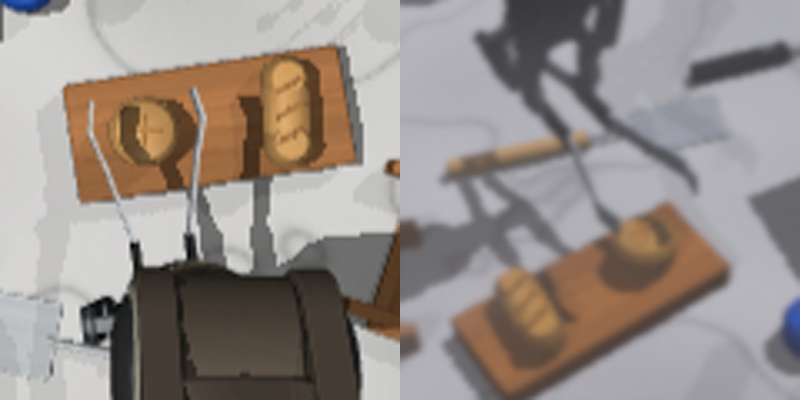

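The picture shows the open jaws above the round roll: bends at top px (337,210) and (370.6,207.5), roll centre at (352.9,209.3). The jaws are clear of the long roll.

```bash
python3 - <<'E'
from h import *
r=pl("top",352.6,209.5,.055);print("roll",r,local(r))
for a,b in(((337.3,200.9),(318.5,205.5)),((368.2,197.6),(293.6,216.6))):
    p=tri(a,b);print("tip",p,local(p),np.subtract(px("top",p),a),np.subtract(px("scene",p),b))
for z in(.13,.138,.145):
    m=pl("top",353.8,208.7,z);print("mid",z,m,local(m))
L=local(pl("top",337,209.9,.138));R=local(pl("top",370.6,207.5,.138));print(L,R)
E
```

```text
roll [ 0.56227597 -0.09259476  0.055     ] [125.3   1.8  48.4]
tip [ 0.58185331 -0.04899273  0.11715001] [151.  -38.5 -13.8] [-0.46981554 -0.21951792] [-0.4655059   0.02180814]
tip [ 0.59008191 -0.12738057  0.12045554] [147.9  40.2 -17. ] [-0.01405502 -0.00610604] [-0.01405528  0.00018804]
mid 0.13 [ 0.56151478 -0.0909299   0.13      ] [ 1.249e+02  1.000e-01 -2.660e+01]
mid 0.138 [ 0.56120172 -0.09041152  0.138     ] [124.6  -0.5 -34.6]
mid 0.145 [ 0.56092779 -0.08995793  0.145     ] [124.4  -1.  -41.6]
[127.2 -41.8 -34.6] [122.1  40.7 -34.6]
```

```bash
python3 -m inch '[1,2,8,0,0.47,1,2,18,0,0.47,1,2,28,0,0.47,1,2,38,0,0.47,1,2,48,0,0.47]' |grep -E 'posi|force'; python3 -m inch '[0,0,6,0,0.47,0,0,12,0,0.47,0,0,17,0,0.47,0,0,20,0,0.47]'|grep -E 'posi|force|width'; python3 -m inch '[0,0,0,0,0.47]'|grep -E 'posi|force|width'
```

```text
position: [0.4389, -0.11, 0.054]
wrist_force: [-0.0, -0.6, -1.6]
finger_force: 7.9
position: [0.4391, -0.1101, 0.0347]
wrist_force: [0.2, 0.1, -2.6]
gripper_width: 0.533
finger_force: 7.9
position: [0.439, -0.11, 0.0348]
wrist_force: [0.7, 0.1, -1.6]
gripper_width: 0.529
finger_force: 7.9
```

```bash
python3 -m inch '[0,0,0,0,0.50,0,0,0,0,0.53,0,0,-1,0,0.56,0,0,-1,0,0.58,0,0,-1,0,0.58]' 40|grep -E 'posi|force|width'; python3 -m inch '[0,0,0,0,0.6,0,0,0,0,0.62,0,0,0,0,0.62]'|grep -E 'posi|force|width'; python3 -m inch '[0,0,0,0,0.66,0,0,0,0,0.66,0,0,0,0,0.66]'|grep -E 'posi|force|width'
```

```text
position: [0.4392, -0.1102, 0.036]
wrist_force: [-0.1, 0.2, -1.3]
gripper_width: 0.424
finger_force: 12.6
position: [0.4391, -0.1101, 0.0359]
wrist_force: [0.1, 0.0, -1.6]
gripper_width: 0.4
finger_force: 40.2
position: [0.4391, -0.1101, 0.0359]
wrist_force: [0.4, -1.5, -1.0]
gripper_width: 0.402
finger_force: 40.2
```

```bash
python3 -m inch '[0,0,-2,0,0.66,0,0,-6,0,0.66,0,0,-12,0,0.66,0,0,-20,0,0.66,0,0,-30,0,0.66]' 50|grep -E 'posi|force|width'; python3 -m inch '[0,0,-15,0,0.66,0,0,-35,0,0.66,0,0,-55,0,0.66,0,0,-75,0,0.66,0,0,-90,0,0.66]'|grep -E 'posi|force|width'; python3 -m inch '[0,0,-20,0,0.66,0,0,-40,0,0.66,0,0,-55,0,0.66,0,0,-60,0,0.66,0,0,-60,0,0.66]'|grep -E 'posi|force|width'; python3 - <<'E'
from h import *
# grey-level diff against first frame: bread-coloured blob now
def bread(n):
    im=bot.capture(n);np.save("pics/"+n+"9",im);h=cv2.cvtColor(im,cv2.COLOR_RGB2HSV)
    ref=cv2.cvtColor(cv2.imread(f"pics/{n}0.png"),cv2.COLOR_BGR2RGB)
    d=np.abs(im.astype(int)-ref).max(2)>35
    m=(d&(h[...,0]>10)&(h[...,0]<20)&(h[...,1]>110)&(h[...,2]>90)).astype(np.uint8)
    m=cv2.morphologyEx(m,cv2.MORPH_OPEN,np.ones((3,3)))
    _,_,st,c=cv2.connectedComponentsWithStats(m);return [(s.tolist(),q.round(1).tolist()) for s,q in zip(st[1:],c[1:]) if s[4]>25]
print(bread("top"));print(bread("scene"));o=bot.get_obs()
q=o["position"]+o["orientation"]@[.125,0,-.023];print(q,px("top",q),px("scene",q),local([.657,.199,.2]))
E
```

```text
position: [0.4391, -0.1101, 0.0666]
wrist_force: [-0.0, -0.4, -1.2]
gripper_width: 0.392
finger_force: 53.2
position: [0.4394, -0.1101, 0.1575]
wrist_force: [0.7, 0.4, -2.6]
gripper_width: 0.392
finger_force: 53.2
position: [0.439, -0.1101, 0.2158]
wrist_force: [0.3, 0.2, -1.7]
gripper_width: 0.397
finger_force: 53.2
[([349, 197, 19, 23, 223], [359.7, 206.7]), ([393, 198, 9, 19, 143], [397.0, 207.2]), ([439, 221, 10, 18, 127], [443.6, 230.5]), ([449, 241, 8, 18, 71], [452.6, 249.3]), ([445, 268, 9, 10, 45], [448.4, 272.8])]
[([294, 170, 14, 10, 116], [300.4, 174.6]), ([290, 226, 22, 12, 196], [299.6, 231.0])]
[ 0.56235308 -0.09204608  0.23811269] (np.float64(357.5201096696878), np.float64(206.4271415690878)) (np.float64(298.4125762814304), np.float64(174.508543583283)) [ 260.6 -274.4   15.1]
```

The roll is held: its blob at scene (300,175) matches the predicted lifted jaw position. Carrying it over the grid.

```bash
python3 -m inch '[6,-12,0,0,0.66,18,-37,0,0,0.66,34,-70,0,0,0.66,50,-103,0,0,0.66,66,-136,0,0,0.66]' |grep -E 'posi|width'; python3 -m inch '[16,-33,0,0,0.66,32,-66,0,0,0.66,48,-98,4,0,0.66,62,-127,8,0,0.66,68,-139,10,0,0.66]'|grep -E 'posi|force|width'; python3 -m inch '[0,0,0,0,0.66,0,0,0,0,0.66,0,0,0,0,0.66,0,0,0,0,0.66]'|grep -E 'posi|force|width|time'; cat > b.py <<'E'
from h import *
def bread(n):
    im=bot.capture(n);h=cv2.cvtColor(im,cv2.COLOR_RGB2HSV)
    ref=cv2.cvtColor(cv2.imread(f"pics/{n}0.png"),cv2.COLOR_BGR2RGB)
    d=np.abs(im.astype(int)-ref).max(2)>35
    m=(d&(h[...,0]>10)&(h[...,0]<20)&(h[...,1]>110)&(h[...,2]>90)).astype(np.uint8)
    m=cv2.morphologyEx(m,cv2.MORPH_OPEN,np.ones((3,3)))
    _,_,st,c=cv2.connectedComponentsWithStats(m);return [(s.tolist(),q.round(1).tolist()) for s,q in zip(st[1:],c[1:]) if s[4]>25]
print(bread("top"));print(bread("scene"));o=bot.get_obs()
q=o["position"]+o["orientation"]@[.125,0,-.023];print(q,px("top",q),px("scene",q))
E
python3 b.py
```

```text
position: [0.4849, 0.0362, 0.2155]
gripper_width: 0.396
position: [0.5315, 0.1844, 0.2051]
wrist_force: [0.6, -0.9, -2.0]
gripper_width: 0.392
finger_force: 53.2
time_s: 29.95
position: [0.5323, 0.1805, 0.2062]
wrist_force: [0.4, -0.1, -1.2]
gripper_width: 0.392
finger_force: 53.2
[([217, 153, 23, 23, 436], [228.3, 164.0]), ([364, 195, 16, 20, 243], [372.7, 204.2]), ([353, 198, 9, 4, 27], [357.0, 199.7]), ([332, 203, 30, 20, 394], [346.3, 210.7]), ([434, 221, 15, 40, 350], [441.6, 241.5]), ([448, 231, 22, 40, 311], [458.4, 251.4]), ([424, 251, 5, 9, 31], [426.0, 255.0]), ([415, 261, 22, 9, 80], [425.6, 265.2])]
[([406, 158, 17, 13, 165], [414.2, 163.7])]
[0.65590413 0.19869759 0.22912543] (np.float64(228.3455655843205), np.float64(164.07476389956753)) (np.float64(412.34172578885676), np.float64(163.07956865712907))
```

```bash
python3 -c "
from rig import bot
print(bot.close_job())"
```

```text
the job is handed in; nothing more can be done
None
```

I gave the pump three full strokes, then picked up the round roll with the tongs and handed in at about 30 s, holding it still over the grid middle with its centre about 11 cm up; the wrist force touched 40.7 N at the stop on the second pump stroke, and the tongs were set back on their rest once and regripped.

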